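# Lock a carton into the checking channel past its sprung stop pins

### The job

The carton lying in the open-ended channel has to be locked in the pocket at the channel's closed end: with a fingertip press the sprung metal plate in the channel's floor down behind the carton so that its two stop pins sink, and while holding it down push the carton along over the sunken pins until it is past them, against the end stop; then let the plate rise so that the pins stand up behind the carton, and move clear. Only press and push: do not lift, carry or tip the carton, do not let the pins rise under it, and leave the stamp and the measuring cup beside the channel where they stand.

Things in the scene. Friction and masses are not known exactly. Their poses are not given: they have to be found in the camera images.
- channel: Fixed straight channel, 262 x 156 mm, on the table. Origin on the table top, on the centre line; x points along the channel in the push direction, z up; open at the rear, x = -150 mm. Each side: a white rail, top 30 mm above the table, |y| = 42 to 62 mm, and a low aluminium wall, inner face |y| = 62 mm, top 46 mm. The sprung plate fills the floor between the rails.
- end_stop (a point): Middle of the lower edge of the end stop's face, at the closed end of the channel: on the centre line, x = +96 mm in the channel's frame, level with the rails' tops. The stop block is 16 mm thick and its top is 52 mm above the table.
- plate_top (a point): Point on the top face of the sprung steel plate, on the centre line at the channel's x = 0. At rest the top is 28 mm above the table, 2 mm below the rails. The plate is flat, 240 x 80 mm (channel x = -147 to +93, y = -40 to +40 mm) and moves straight down as a whole wherever it is pressed.
- pins_mid (a point): Point on the plate's top midway between the two stop pins, at x = +30 mm in the channel's frame, moving with the plate. The steel pins, 8 mm in diameter, stand on the plate 34 mm to either side of it (y = +-34 mm), 11 mm above its top, so 9 mm above the rails at rest, and block the carton. A fingertip can pass along the middle through the clear 60 mm gap between them.
- plate (a joint): How far the plate is pressed down, m: 0 at rest (pins up), 0.014 at its bottom stop. The pins are below the rails from 0.009 on; 0.011 to 0.013 is a good depth. The spring takes about 3 N to start and 6 N at the bottom and returns the plate when let go.
- carton_mid (a point): Centre of the closed tablet carton lying crosswise in the channel on the rails: 56 mm along the channel, 120 mm across (2 mm play at each wall), 42 mm high, about 0.2 kg; axes nearly the channel's. Its rear face is 28 mm behind this point. It starts short of the pins; locked in the pocket this point is at x = +62 to +68 mm in the channel's frame, +68 mm against the end stop.
- stamp_mid (a point): Centre (half-way up) of a hand stamp with an upright handle, 23 x 42 x 64 mm, standing loose on the table on the robot's side of the channel. Not to be disturbed.
- cup_mid (a point): Centre (half-way up) of a small measuring cup, 44 mm across, 38 mm high, standing loose on the table on the robot's side of the channel. Not to be disturbed.
There are look-alikes about, which are no part of the job. Of the things that look like the part that bears carton_mid, the larger one is meant.

How it is judged:
By the outcome, as a careful person would: the job done as asked, in the order asked, and still so for the second after the job is handed in, with the robot touching nothing.
It also fails if it takes over 51 s, if anything falls off the work surface, if the arm or the gripper's body presses on something with over 40 N, if the wrist force passes 120 N, or if a joint passes its speed limit or range.

### The arm

A 7-joint arm with a two-finger parallel gripper is mounted at the origin on a cart in front of the work surface, level with it; the furniture and walls round the work are solid. World frame = base frame: x ahead of the robot, y to its left, z up, the work surface at z = 0. Lengths are in m, angles in rad, forces in N, time in s.
With the tool pointing down it reaches from about 0.4 to 0.875 m from the base axis. Payload 4.4 kg.
Tool frame: the origin (TCP) lies between the finger pads; the fingertips stand 17 mm ahead of it and the grasp point (between the pads) lies 2 mm behind it; z points along the fingers, y is the direction in which the jaws open and shut (so a half turn about z gives the same grasp; the last joint's range is limited). The gripper opens to 85 mm and grips with 20 to 120 N. Pads are 22 mm wide; open, the fingers measure 114 mm over their backs; the gripper's body (76 mm by 85 mm) begins 54 mm behind the grasp point. The pads swing forward as they close: fully open they stand 13 mm farther back than shut.
Start: joints at [-0.066, 0.628, 0.038, 1.517, -0.027, 0.996, -0.02], TCP at [0.65, 0, 0.248] pointing down, gripper open.
Joint ranges: [-3.06, 3.06], [-0.37, 2.12], [-1.25, 1.32], [0.18, 2.47], [-1.1, 4.24], [0.23, 1.98], [-2.94, 2.94]. Speed limits (rad/s): [2.57, 2.57, 3.14, 3.14, 3.14, 3.14, 3.14].

### API

Orientations are given as a unit quaternion [x, y, z, w].
In Python, from bench import bot gives the robot as it stands. The module is installed in compiled form; this text tells all that it offers.
- The arm moves only by the tool move_arm, never from a script. Its argument "series" is text: rows parted by semicolons, each of 4 numbers parted by spaces: the shift along the tool's x, y, z scaled (see below), then the turn about the tool's z scaled (see below). In form: dx dy dz twist; .... A call has 1 to 8 rows; each row shifts and turns the commanded pose from where the row before left it, along the tool's axes as they then stand; what a row does not reach is not made up. The controller multiplies each number of a shift by 0.2 m and each number of a turn by 90 degrees. A row lasts 1/10 s, in which the tool goes at most 50 mm and 8.59 degrees, less where a joint would pass 70% of its speed; a pose out of reach is approached as far as the arm can. A call with a number of a shift or a turn outside -1 to 1 is refused whole. A call with a gripper value outside its range is refused whole. "grip" is the opening, from 0 (shut) to 1 (fully open), set as the call begins (left out, the last holds). The fingers move at their own pace and stop on an object; "force" is the grip in N (left out, the last holds). Time passes only in rows, so rows that do not move let the fingers close. It gives the time, the measured TCP pose, the force and the opening at its end, in the units of the state.
- bot.observe(): the state, without advancing time (a new reading comes with each control period).
- bot.camera(name): name is "scene" or "side" or "wrist"; returns the picture (420x560x3 uint8, red, green, blue); there is no depth.
- bot.camera_params(name): a dict with "camera_matrix" (3x3 intrinsics, pixels), "camera_from_world" (4x4, takes a point from world to camera coordinates). Camera axes: x right, y up, looking along -z (the intrinsics and any distortion apply to the point x, -y, -z); pixel columns grow to the right and rows downward; lengths in m; the calibration is good to about 2 mm. A picture is of the moment at which its call begins: read the wrist's pose just before it. camera_params takes no time and is no camera call; for the wrist camera it gives the pose at the moment of the call.
- bot.sign_off(): hands the job in, once; it reports no verdict.
Trained networks look in the newest picture that a camera, given by its name, has taken for a name from the list of things; names that differ only in an ending like _2 or _b are one class to them, and where a whole thing is asked for, a point or a joint stands for the part that bears it (a point fixed in the world has none). Each returns a list of dicts, best first, with "score" (0 to 1); they miss things now and then, are a little off and sometimes report something else, mostly with a low value. They report only what shows in the picture. A call takes as long as a camera call. They do not tell look-alikes from the thing itself.
- bot.silhouettes(query, camera): "region" (420x560 bool, what is visible of it) and "box" ([left, top, right, bottom] in pixels, round what is visible of it).
The state is a dict: "clock": time; "qpos": joint angles; "qd": joint speeds; "tau": joint torques, N m; "tool_pos": TCP position; "tool_rot": TCP orientation; "ft_force": force on the tool from outside, world axes, zero at the start; "moment": the same for the moment, N m; "finger_gap": finger opening in m.
Only numpy, scipy, OpenCV 4.12 (cv2) and the standard library are available. Lean on these libraries where they do the work, as an engineer would, in place of code of your own. Each camera call takes 0.05 s, during which the arm holds its last target. There are 200 camera calls.

## Working session

There is one attempt and no reset: what is moved stays moved. The work goes in short steps, Python scripts to look and compute and a tool call to move; the robot and the scene stay as the last step left them, time stands still between calls to the robot, and variables do not carry over. Pictures are saved under pics/ and viewed, about 8 in all and at most 12, crops included, and the job is handed in when it is done.

Besides the shell and the picture viewer there is one more tool, called by a JSON object that holds its "op" and its "data", one argument or row to a line. move_arm: Moves the arm, as the interface text tells. Shifts and turns lie within -1 to 1; 1 stands for 0.2 m of shift or 90 degrees of turn. Its arguments: {"type":"object","properties":{"series":{"type":"string"},"grip":{"type":"number"},"force":{"type":"number"}},"required":["series"]}

```bash
mkdir -p pics; cat > h.py <<'E'
import numpy as np, cv2
from bench import bot
def save(im,n): cv2.imwrite('pics/'+n+'.png',cv2.cvtColor(np.ascontiguousarray(im),cv2.COLOR_RGB2BGR))
def proj(P,cp):
    P=np.atleast_2d(P); T=np.array(cp['camera_from_world']);K=np.array(cp['camera_matrix'])
    c=P@T[:3,:3].T+T[:3,3]; c=c*[1,-1,-1]; u=c@K.T; return u[:,:2]/u[:,2:]
def ray(px,cp):
    T=np.array(cp['camera_from_world']);K=np.array(cp['camera_matrix'])
    d=np.linalg.inv(K)@[px[0],px[1],1]; d=d*[1,-1,-1]; R=T[:3,:3]
    return -R.T@T[:3,3], R.T@d
def atz(px,cp,z):
    o,d=ray(px,cp); return o+d*(z-o[2])/d[2]
E
python3 - <<'E'
from h import *
print(bot.observe())
a=bot.camera('scene');b=bot.camera('side');w=bot.camera('wrist')
save(a,'scene0');save(b,'side0');save(w,'wrist0')
for c in('scene','side','wrist'):
    cp=bot.camera_params(c);print(c,np.round(np.array(cp['camera_matrix']),1).tolist(),np.round(np.linalg.inv(np.array(cp['camera_from_world'])),3).tolist(), [k for k in cp])
    for q in('carton_mid','plate_top','channel','stamp_mid','cup_mid'):
        for r in bot.silhouettes(q,c)[:3]:
            m=cv2.moments(r['region'].astype(np.uint8)); print(c,q,round(r['score'],2),r['box'],round(m['m10']/m['m00']),round(m['m01']/m['m00']),m['m00'])
save(np.vstack([np.hstack([cv2.resize(a,(400,300)),cv2.resize(b,(400,300))]),np.hstack([cv2.resize(w,(400,300)),np.zeros((300,400,3),np.uint8)])]),'all0')
E
```

```text
{'clock': 0.0, 'qpos': array([-0.06576823,  0.62934346,  0.03845174,  1.51836552, -0.02702058,
        0.99627709, -0.0200028 ]), 'qd': array([ 0.00010342, -0.00215751, -0.00091446,  0.00167505,  0.0005832 ,
       -0.00050749, -0.00103481]), 'tau': array([-1.11932164e-03, -5.63405585e+01,  1.22606792e+00, -1.93450052e+01,
        1.09587883e-02,  1.05136272e-02, -8.84369996e-06]), 'tool_pos': array([6.49415603e-01, 9.04158282e-06, 2.47391743e-01]), 'tool_rot': array([ 7.07125432e-01,  7.07087509e-01, -6.67557396e-04, -6.58427671e-04]), 'ft_force': array([-0.50602988, -0.22240876, -0.88599265]), 'moment': array([ 0.05893655, -0.01046958,  0.02686328]), 'finger_gap': 0.08530663857906372}
scene [[382.5, 0.0, 279.2], [0.0, 382.5, 205.1], [0.0, 0.0, 1.0]] [[-0.758, 0.425, -0.495, 0.167], [-0.652, -0.48, 0.586, 0.552], [0.012, 0.767, 0.641, 0.601], [0.0, 0.0, 0.0, 1.0]] ['camera_matrix', 'camera_from_world']
scene carton_mid 0.8 [215.7, 181.6, 274.1, 222.6] 245 199 1659.0
scene carton_mid 0.6 [310.7, 160.6, 336.4, 191.6] 323 175 521.0
scene plate_top 0.59 [213.2, 174.1, 281.5, 238.4] 244 
[... 751 characters left out ...]
.48 [184.1, 172.2, 302.9, 276.9] 243 236 5484.0
side cup_mid 0.96 [293.3, 242.2, 316.9, 270.9] 303 257 620.0
wrist [[364.2, 0.0, 279.9], [0.0, 364.2, 206.6], [0.0, 0.0, 1.0]] [[1.0, 0.001, 0.0, 0.65], [-0.001, 0.958, 0.285, 0.072], [0.0, -0.285, 0.958, 0.374], [0.0, 0.0, 0.0, 1.0]] ['camera_matrix', 'camera_from_world']
wrist carton_mid 0.94 [214.6, 13.7, 379.6, 135.9] 299 78 11670.0
wrist carton_mid 0.74 [217.3, 266.9, 276.8, 359.9] 247 309 3816.0
wrist plate_top 0.96 [217.0, 0.0, 377.6, 223.4] 304 115 13032.0
wrist channel 0.66 [176.8, 0.0, 410.5, 243.2] 299 116 25540.0
wrist stamp_mid 0.76 [158.9, 131.9, 204.1, 175.5] 179 155 1152.0
wrist cup_mid 0.9 [96.0, 1.8, 151.9, 60.4] 122 32 2547.0
```

View pics/all0.png

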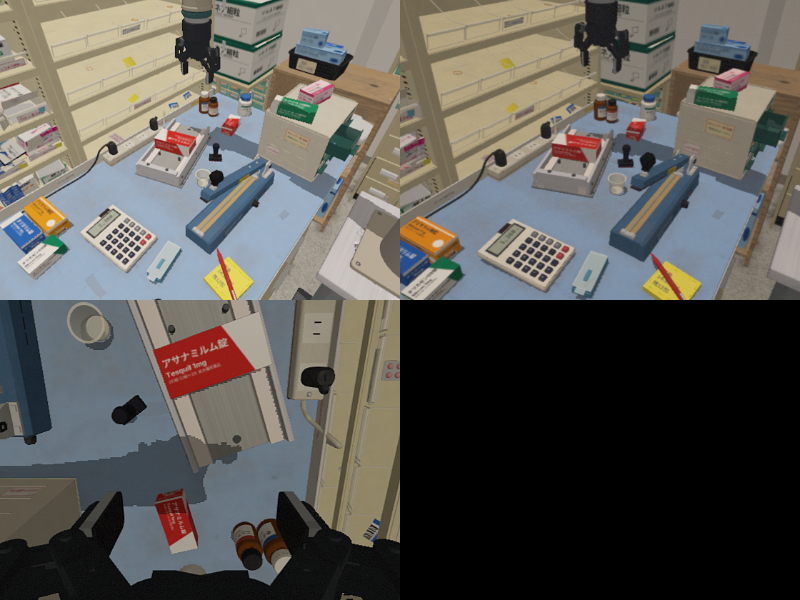

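The composite shows the channel with a red carton across it. Its bottom end in the wrist view looks open and its top end is cut off. A smaller red box near (247,309) in the wrist view is the look-alike. I need a closer look.

```bash
python3 - <<'E'
from h import *
w=cv2.imread('pics/wrist0.png');s=cv2.imread('pics/side0.png')
a=cv2.resize(w[0:260,80:430],(0,0),fx=1.6,fy=1.6)
b=cv2.resize(s[165:285,170:350],(0,0),fx=1.45*2,fy=1.45*2)
cv2.imwrite('pics/c1.png',a); cv2.imwrite('pics/c2.png',cv2.resize(s[165:285,170:350],None,fx=4,fy=4,interpolation=cv2.INTER_CUBIC))
E
```

```text
(no output)
```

View pics/c1.png

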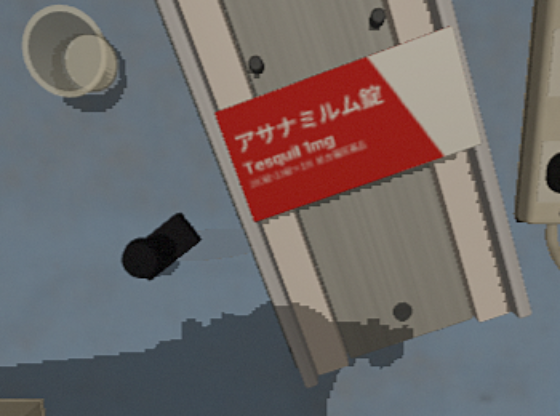

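View pics/c2.png

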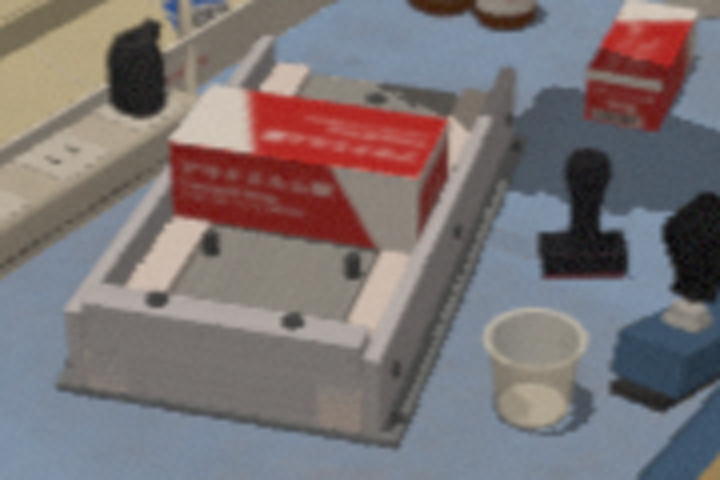

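```bash
cat > fit.py <<'E'
from h import *
from scipy.optimize import least_squares
W=bot.camera_params('wrist');S=bot.camera_params('side')
cw=lambda x,y:np.array([80+x/1.6,y/1.6]); cs=lambda x,y:np.array([170+x/4,165+y/4])
# channel pts (mm), camera, pixel
O=[((30,34,39),W,cw(256,61)),((30,-34,39),W,cw(376,14)),((30,34,39),S,cs(352,254)),((30,-34,39),S,cs(210,232)),
 ((-150,-42,30),W,cw(479,321)),((-150,42,30),W,cw(348,366)),((112,-62,52),S,cs(75,297)),((112,62,52),S,cs(362,349))]
def w(p,P): 
    c,s=np.cos(p[2]),np.sin(p[2]); P=np.array(P)/1000
    return np.array([p[0]+c*P[0]-s*P[1],p[1]+s*P[0]+c*P[1],P[2]])
def res(p): return np.concatenate([proj(w(p,P),c)[0]-q for P,c,q in O])
r=least_squares(res,[.66,.2,1.9],loss='soft_l1')
print(r.x,np.degrees(r.x[2])); print(np.round(res(r.x).reshape(-1,2),1))
# carton top corners in wrist (crop px): rear-left, rear-right, front-left, front-right
p=r.x
for n,q in dict(rl=(256,222),rr=(480,147),fl=(216,112),fr=(447,27)).items():
    P=atz(cw(*q),W,.072)-w(p,(0,0,0)); c,s=np.cos(p[2]),np.sin(p[2]); print(n,np.round([1000*(c*P[0]+s*P[1]),1000*(-s*P[0]+c*P[1])],1))
for n,x in dict(start=-90,pins=30).items(): print(n,w(p,(x,0,28)))
o=bot.observe();print(o['tool_pos'])
E
python3 fit.py
```

```text
[0.65794759 0.1027663  1.90967847] 109.41651665019296
[[-1.   0.6]
 [ 0.7  0.1]
 [-0.2 -0. ]
 [-0.4 -0. ]
 [-0.4  0.1]
 [ 0.3 -1.1]
 [ 0.6  0.7]
 [-0.6 -0.7]]
rl [-46.   58.9]
rr [-48.7 -58.7]
fl [ 9.8 58.1]
fr [  8.4 -58.1]
start [0.68786657 0.01788489 0.028     ]
pins [0.6479746  0.13106011 0.028     ]
[6.50020010e-01 4.96038987e-05 2.48338313e-01]
```

{"op": "move_arm", "data": {
  "series": "0 0 0 -0.072; 0 0 0 -0.072; 0 0 0 -0.0716; 0.01 0.105 0 0; 0.012 0.103 0 0; 0 0 0.15 0; 0 0 0.2 0; 0 0 0.2 0",
  "grip": 0
}}

```text
clock: 1.7
tool_pos: [0.6883, 0.0181, 0.1376]
tool_rot: [0.578, 0.816, 0.001, 0.001]
ft_force: [0.5, 0.3, 0.1]
finger_gap: 0.0002
```

{"op": "move_arm", "data": {
  "series": "0 0 0.15 0; 0 0 0 0; 0 0 0 0; 0 0 0 0"
}}

```text
clock: 2.1
tool_pos: [0.6895, 0.0181, 0.1107]
tool_rot: [0.578, 0.816, 0.001, 0.002]
ft_force: [0.5, -0.4, 0.9]
finger_gap: -0.0005
```

```bash
cat > st.py <<'E'
from h import *
from scipy.spatial.transform import Rotation as R
p=np.array([0.65794759,0.1027663,1.90967847])
def chan(t):
    c,s=np.cos(p[2]),np.sin(p[2]);d=np.array(t[:2])-p[:2];return np.round([1000*(c*d[0]+s*d[1]),1000*(-s*d[0]+c*d[1]),1000*t[2]],1)
o=bot.observe();X=R.from_quat(o['tool_rot']).as_matrix()
print(o['clock'],chan(o['tool_pos']),'gap',o['finger_gap'],'F',np.round(o['ft_force'],1),'yawerr',np.degrees(np.arctan2(X[1,0],X[0,0])-p[2]),'z',X[:,2].round(3))
E
python3 st.py; python3 - <<'E'
from h import *
w=bot.camera('wrist');b=bot.camera('side')
save(np.hstack([cv2.resize(w,(400,300)),cv2.resize(b[130:290,150:360],(400,300))]),'v2')
E
```

```text
2.1 [-90.4  -1.6 110.7] gap -0.0004815376691094645 F [ 0.5 -0.4  0.9] yawerr -0.019240284547977233 z [ 0.004  0.    -1.   ]
```

View pics/v2.png

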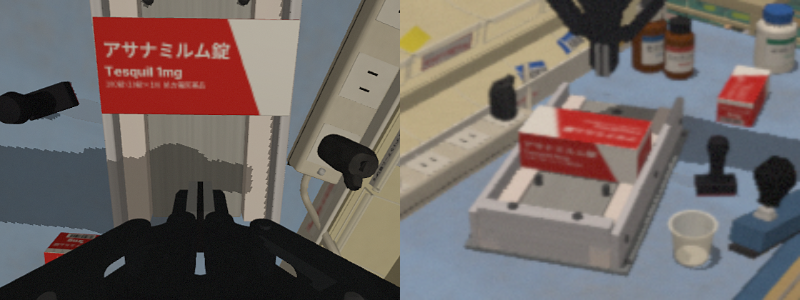

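The fingers are shut and centred over the channel, behind the carton. The wrist view shows them in line with it, at about (200,200). Next I go down gently.

{"op": "move_arm", "data": {
  "series": "0 0 0.1 0; 0 0 0.1 0; 0 0 0.08 0; 0 0 0 0; 0 0 0 0"
}}

```text
clock: 2.7
tool_pos: [0.6882, 0.018, 0.0528]
tool_rot: [0.578, 0.816, 0.0, 0.0]
ft_force: [0.1, -0.1, 0.1]
finger_gap: -0.0003
```

{"op": "move_arm", "data": {
  "series": "0 0 0.025 0; 0 0 0.025 0; 0 0 0 0; 0 0 0 0"
}}

```text
clock: 3.1
tool_pos: [0.6888, 0.018, 0.0431]
tool_rot: [0.578, 0.816, 0.001, 0.001]
ft_force: [1.5, -0.4, 2.1]
finger_gap: 0.0
```

{"op": "move_arm", "data": {
  "series": "0 0 0.025 0; 0 0 0.0255 0; 0 0 0 0; 0 0 0 0"
}}

```text
clock: 3.5
tool_pos: [0.6886, 0.0181, 0.0325]
tool_rot: [0.578, 0.816, 0.001, 0.001]
ft_force: [1.9, -0.1, 5.5]
finger_gap: 0.0002
```

```bash
python3 st.py; python3 - <<'E'
from h import *
w=bot.camera('wrist');b=bot.camera('side')
save(np.hstack([cv2.resize(w,(400,300)),cv2.resize(b[175:275,180:310],(400,300),interpolation=cv2.INTER_CUBIC)]),'v3')
E
```

```text
3.5 [-90.1  -0.8  32.5] gap 0.00016215568995111993 F [ 1.9 -0.1  5.5] yawerr -0.01518213266320657 z [ 0.002  0.    -1.   ]
```

View pics/v3.png

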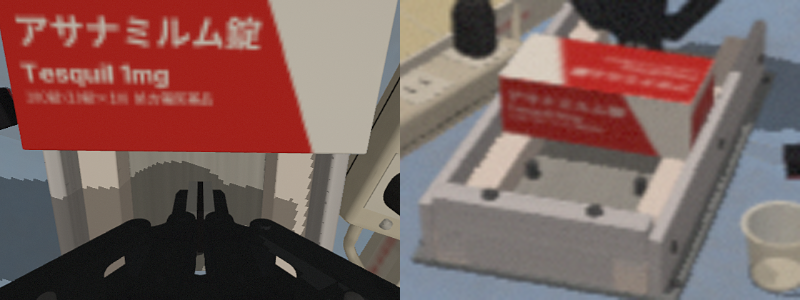

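The plate is about 12 mm down: 5.5 N, fingertip at z ≈ 15.5 mm, and in the side crop the pins at (532,170) and (640,185) look lower. I push along now.

{"op": "move_arm", "data": {
  "series": "0.02 0 0 0; 0.02 0 0 0; 0.02 0 0 0; 0.02 0 0 0; 0.02 0 0 0; 0.02 0 0 0; 0.02 0 0 0; 0.02 0 0 0"
}}

```text
clock: 4.4
tool_pos: [0.6775, 0.0456, 0.0325]
tool_rot: [0.578, 0.816, -0.001, 0.001]
ft_force: [0.8, -4.1, 4.6]
finger_gap: -0.0
```

{"op": "move_arm", "data": {
  "series": "0.02 0 0 0; 0.02 0 0 0; 0.02 0 0 0; 0 0 0 0; 0 0 0 0"
}}

```text
clock: 4.9
tool_pos: [0.6735, 0.0571, 0.0325]
tool_rot: [0.578, 0.816, -0.001, 0.001]
ft_force: [1.7, -2.9, 5.7]
finger_gap: 0.0001
```

```bash
python3 st.py; python3 - <<'E'
from h import *
w=bot.camera('wrist');b=bot.camera('side')
save(np.hstack([cv2.resize(w,(400,300)),cv2.resize(b[175:275,180:310],(400,300),interpolation=cv2.INTER_CUBIC)]),'v4')
E
```

```text
4.9 [-48.2   0.5  32.5] gap 0.00012823848573577135 F [ 1.7 -2.9  5.7] yawerr -0.07727494596137971 z [ 0.    -0.003 -1.   ]
```

View pics/v4.png

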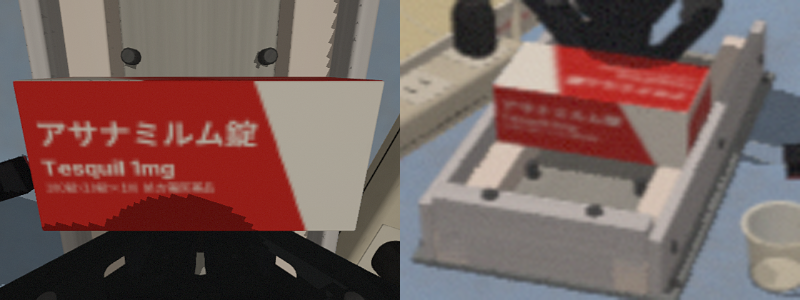

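The carton has moved about 10 mm and is square in the channel. The pins are at (130,57) and (267,57) in the wrist view, ahead of it. The depth is holding.

{"op": "move_arm", "data": {
  "series": "0.02 0 0 0; 0.02 0 0 0; 0.02 0 0 0; 0.02 0 0 0; 0.02 0 0 0; 0.02 0 0 0; 0.02 0 0 0; 0.02 0 0 0"
}}

```text
clock: 5.8
tool_pos: [0.6632, 0.0861, 0.0325]
tool_rot: [0.579, 0.816, -0.001, 0.002]
ft_force: [2.3, -5.4, 5.0]
finger_gap: -0.0003
```

{"op": "move_arm", "data": {
  "series": "0.02 0 0 0; 0.02 0 0 0; 0.02 0 0 0; 0.02 0 0 0; 0.02 0 0 0; 0.02 0 0 0; 0.02 0 0 0"
}}

```text
clock: 6.5
tool_pos: [0.6539, 0.1126, 0.0325]
tool_rot: [0.579, 0.816, -0.001, 0.002]
ft_force: [1.6, -5.3, 5.8]
finger_gap: -0.0001
```

```bash
python3 st.py
```

```text
6.5 [10.6  0.5 32.5] gap -0.00010918853656168327 F [ 1.6 -5.3  5.8] yawerr -0.11955524962974129 z [ 0.001 -0.004 -1.   ]
```

{"op": "move_arm", "data": {
  "series": "0.02 0 0 0; 0.02 0 0 0; 0.015 0 0 0; 0.01 0 0 0; 0 0 0 0"
}}

```text
clock: 7.0
tool_pos: [0.6494, 0.1254, 0.0325]
tool_rot: [0.578, 0.816, -0.001, 0.001]
ft_force: [2.1, -3.6, 5.1]
finger_gap: 0.0003
```

{"op": "move_arm", "data": {
  "series": "0.01 0 0 0; 0.01 0 0 0; 0 0 0 0"
}}

```text
clock: 7.3
tool_pos: [0.6484, 0.1284, 0.0325]
tool_rot: [0.578, 0.816, -0.002, 0.002]
ft_force: [1.8, -4.1, 6.1]
finger_gap: -0.0001
```

```bash
python3 st.py; python3 - <<'E'
from h import *
w=bot.camera('wrist');b=bot.camera('side')
save(np.hstack([cv2.resize(w,(400,300)),cv2.resize(b[175:275,180:310],(400,300),interpolation=cv2.INTER_CUBIC)]),'v5')
E
```

```text
7.3 [27.4  0.5 32.5] gap -0.00013323659161645923 F [ 1.8 -4.1  6.1] yawerr -0.10660268501700736 z [ 0.001 -0.004 -1.   ]
```

View pics/v5.png

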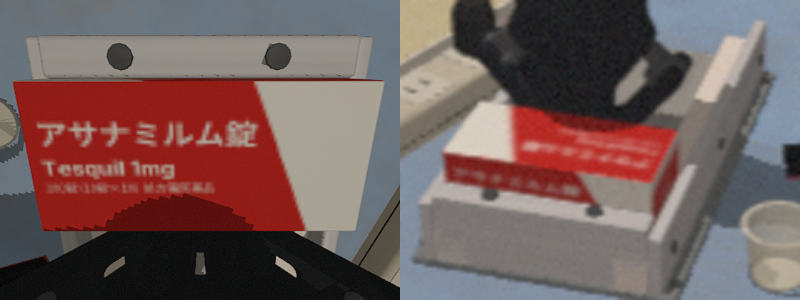

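The carton is almost at the end stop. Force along the channel is still only friction, so I continue in small steps until it rises.

{"op": "move_arm", "data": {
  "series": "0.006 0 0 0; 0.006 0 0 0; 0 0 0 0"
}}

```text
clock: 7.7
tool_pos: [0.6484, 0.1284, 0.0327]
tool_rot: [0.579, 0.815, -0.002, 0.003]
ft_force: [4.3, -8.7, 5.6]
finger_gap: 0.0
```

{"op": "move_arm", "data": {
  "series": "0.006 0 0 0; 0 0 0 0; 0 0 0 0"
}}

```text
clock: 8.0
tool_pos: [0.6484, 0.1284, 0.0329]
tool_rot: [0.579, 0.815, -0.002, 0.003]
ft_force: [3.5, -10.3, 7.7]
finger_gap: 0.0002
```

```bash
python3 st.py
```

```text
8.0 [27.4  0.5 32.9] gap 0.000226720008571162 F [  3.5 -10.3   7.7] yawerr -0.20352540856338774 z [ 0.003 -0.008 -1.   ]
```

The tool has stopped at x = 27.4 mm and the force rose from 4 to 11 N, so the carton is against the end stop. I ease back with the plate still down, then rise straight up.

{"op": "move_arm", "data": {
  "series": "-0.01 0 0 0; -0.01 0 0 0; -0.01 0 0 0; -0.01 0 0 0; 0 0 0 0"
}}

```text
clock: 8.5
tool_pos: [0.6484, 0.1282, 0.0322]
tool_rot: [0.578, 0.816, -0.0, -0.001]
ft_force: [-0.5, 0.7, 5.0]
finger_gap: -0.0002
```

```bash
python3 st.py
```

```text
8.5 [27.2  0.5 32.2] gap -0.00018803180636061656 F [-0.5  0.7  5. ] yawerr -0.018691323910997447 z [-0.001  0.    -1.   ]
```

{"op": "move_arm", "data": {
  "series": "-0.01 0 0 0; -0.01 0 0 0; -0.01 0 0 0; 0 0 0 0"
}}

```text
clock: 8.9
tool_pos: [0.6498, 0.1244, 0.0321]
tool_rot: [0.577, 0.816, 0.0, -0.002]
ft_force: [-1.8, 3.2, 5.6]
finger_gap: 0.0001
```

{"op": "move_arm", "data": {
  "series": "0 0 -0.02 0; 0 0 -0.02 0; 0 0 -0.02 0; 0 0 -0.02 0; 0 0 -0.04 0; 0 0 -0.1 0; 0 0 -0.15 0; 0 0 0 0"
}}

```text
clock: 9.7
tool_pos: [0.6539, 0.1217, 0.1104]
tool_rot: [0.578, 0.816, 0.002, 0.003]
ft_force: [0.5, -0.4, 0.8]
finger_gap: 0.0002
```

{"op": "move_arm", "data": {
  "series": "-0.15 0 -0.2 0; -0.15 0 -0.15 0; -0.15 0 0 0; 0 0 0 0; 0 0 0 0"
}}

```text
clock: 10.2
tool_pos: [0.6804, 0.0356, 0.1756]
tool_rot: [0.579, 0.815, -0.001, -0.0]
ft_force: [-0.2, 1.0, -0.8]
finger_gap: 0.0005
```

```bash
python3 st.py; python3 - <<'E'
from h import *
w=bot.camera('wrist');cp=bot.camera_params('wrist');b=bot.camera('side')
save(np.hstack([cv2.resize(w,(400,300)),cv2.resize(b[175:275,180:310],(400,300),interpolation=cv2.INTER_CUBIC)]),'v6');save(w,'wrist6')
from st import chan
for q in('cup_mid','stamp_mid'):
  for c in('side','wrist'):
    for r in bot.silhouettes(q,c)[:1]: print(q,c,r['score'],r['box'])
r=bot.silhouettes('carton_mid','wrist')[0]; print(r['score'],r['box'])
cs,_=cv2.findContours(r['region'].astype(np.uint8),0,2);k=max(cs,key=cv2.contourArea)
for pt in cv2.boxPoints(cv2.minAreaRect(k)): print(pt,chan(atz(pt,cp,.072)))
E
```

```text
10.2 [-70.8   1.1 175.6] gap 0.000529968587611769 F [-0.2  1.  -0.8] yawerr -0.16922759984743402 z [-0.001 -0.001 -1.   ]
10.3 [-67.9   0.5 175.3] gap 4.178909287879021e-05 F [ 0.8  0.4 -1. ] yawerr 0.043828722416693736 z [-0.002  0.001 -1.   ]
cup_mid side 0.91 [290.0, 243.5, 317.8, 270.8]
cup_mid wrist 0.98 [52.3, 0.0, 133.1, 29.8]
stamp_mid side 0.8 [304.0, 200.0, 328.2, 237.1]
stamp_mid wrist 0.69 [76.4, 134.5, 153.9, 181.1]
0.94 [174.5, 0.0, 387.1, 38.7]
[174.   0.] [55.7 60.3 72. ]
[385.   0.] [ 55.4 -58.1  72. ]
[385.  39.] [ 35.4 -59.7  72. ]
[174.  39.] [35.6 62.  72. ]
```

View pics/v6.png

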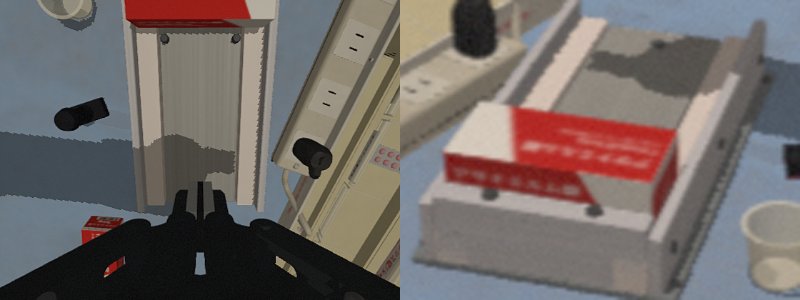

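The pins stand up behind the carton at (165,38) and (236,38) in the wrist view. The carton sits against the end stop, with its rear lower edge at x ≈ 40 mm. The cup and stamp are where they were in the side view.

```bash
python3 -c "
from bench import bot
print(bot.sign_off())"
```

```text
the job is handed in; nothing more can be done
None
```

The carton is locked in the pocket at the closed end, and I handed the job in at about 10.5 s of the 51 s allowed. I pressed the plate about 12 mm down behind the carton with the shut fingers and pushed the carton over the sunken pins. At the end stop the tool stopped moving and the push force rose from 4 to 11 N. I then eased back with the plate still down, lifted straight up and moved clear.

- **Pins and carton:** in the last pictures both pins stand up behind the carton. Its rear face is at about x = +40 mm, so its centre is near +68 mm.
- **Stamp and cup:** in the side view their outlines are within about 3 pixels of where they were at the start.
- **Measurement disagreement:** taking the last carton outline at top height put its rear edge at +35.5 mm. The outline's lower edge is really the carton's bottom edge, which I worked out by hand to be about +40 mm, matching the stop contact.
- **Plate depth:** I judged it from the fingertip height and the force, not from a direct measurement.

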